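# Open the pressure pot

## Task

The resin-infiltration run is over and the small steel pressure pot on the bench has been vented: open it so that the specimen dish inside can be reached. Unscrew the wing nut on its clamp bolt until the washer under it stands above the lip of the lug, swing the bolt outward out of the slotted lug of the lid until it lies down, then lift the lid by its handle until it stands upright. Leave the dish, vial, beaker, marker and syringe pack round the pot where they are.

Things in the scene. Friction and masses are not known exactly. Their poses are not given: they have to be found in the camera images.
- pressure_pot: round steel pot fixed to the bench: base plate 144 mm diameter, body 116 mm diameter, flange 136 mm diameter at z = 85 to 95 mm, closed lid to z = 107 mm (domed to 111 mm, with a gauge 43 mm wide up to z = 149 mm on it, 15 mm behind the centre). Origin: centre of its underside; x points from the clamp bolt at the front to the lid hinge at the back, y to the left (seen from the front), z up. In this frame the bolt axis stands at x = -84 mm, y = 0
- wing_nut (a joint): angle of the wing nut on the clamp bolt (rad): starts at 0 to 0.5 (screwed down); grows as the nut is unscrewed, anticlockwise seen from above; end of thread at 8 (the nut is captive). It rises 8 mm per full turn (coarse multi-start thread), friction about 0.15 N m. Its round washer (22 mm diameter, 3 mm thick) sits behind a 3.5 mm high lip at the open end of the lug: it is above the lip from 2.8 rad on, and the bolt swings out without rubbing from 3.7 rad on
- nut_wings (a point): middle of the two wings of the steel wing nut, on the bolt axis (z = 133 mm when screwed fully down). Its x axis runs from wing to wing (span 54 mm; two discs of 23 mm diameter), its y axis across the flat faces of the wings (9 mm thick), its z axis along the bolt away from the pivot. The wings reach from 11 mm below to 11 mm above this point; the tapered hub below them, to 10 mm below this point, is 15 to 19 mm thick; the bolt (8 mm diameter) ends between the wings
- swing_bolt (a joint): angle of the clamp bolt about its pivot (rad): 0 upright in the slot of the lug, grows as its top swings outward (towards -x of the pot, away from it), 1.5 lying down, its stop. Light friction; from about 0.4 on it sinks to the stop by itself within about a second
- bolt_pivot (a point): pivot of the clamp bolt, on its axis, z = 37 mm; the hinge axis is parallel to y of the pot. The lug's top face, on which the washer sits, is 70 mm above it; the lug is 34 mm wide, its slot 11 mm wide and open outward, ending 13.5 mm outside the bolt axis
- lid (a joint): angle of the lid about its hinge (rad): 0 closed, 1.57 upright, 1.8 its stop. The lid (0.3 kg, hidden mass varies) is held down by the nut until the bolt is swung out; its stiff hinge (0.42 N m) keeps it where it is left; it takes about 3 to 5 N at the handle
- lid_hinge (a point): point on the hinge axis of the lid, at x = 80 mm, y = 0, z = 101 mm of the pot; the axis is parallel to y of the pot and the lid's front edge rises and goes back over it
- lid_handle (a point): centre of the lid handle: a black grip like a thick coin on edge (34 mm diameter, 14 mm thick, flat faces across y of the pot) on a cranked arm (10 mm thick, last 20 mm along x) from the lid's front left edge; at x = -98, y = 78, z = 114 mm of the pot when closed. It moves on an arc of 178 mm radius about the hinge axis and can turn between fingers pinched on its faces
- petri_dish: lidded petri dish, 59 mm diameter, 15 mm high, loose on the bench left of the pot; bystander
- vial: amber vial, 23 mm diameter, 57 mm high, standing loose to the right of the pot; bystander
- beaker: glass beaker, 77 mm diameter, 94 mm high, standing loose right behind the pot; bystander
- marker: marker pen, 135 mm long, 17 mm thick, lying loose near the bench's front edge; bystander
- syringe_pack: sealed syringe pack, 104x43x16 mm, lying loose to the left of the pot; bystander

How it is judged:
On the way, in this order (a step that is already met when the one before it is completed fails the run):
1. the wing nut is unscrewed by at least a third of a turn, the bolt still upright and the lid still closed (value of joint wing_nut above 2 rad and value of joint swing_bolt below 0.12 rad and value of joint lid below 0.1 rad), for 0.2 s.
2. the clamp bolt is swung out of the lug and lies down, the lid still closed (value of joint swing_bolt above 1.1 rad and value of joint lid below 0.1 rad), for 0.2 s.
At the end, for the whole second after the job is handed in: the lid stands upright by itself (opened more than 1.35 rad, at rest), the clamp bolt lies outward (more than 1.1 rad from upright), and dish, vial, beaker, marker and syringe pack are within 20 mm of where they were (value of joint lid above 1.35 rad and value of joint swing_bolt above 1.1 rad and not (velocity of joint lid above 0.1 rad/s) and not (velocity of joint lid below -0.1 rad/s) and distance of each of petri_dish, vial, beaker, marker, syringe_pack from where it was at the start of the episode below 0.02 m); the robot touches nothing.
It fails at once if a bystander is knocked away (distance of any of petri_dish, vial, beaker, marker, syringe_pack from where it was at the start of the episode above 0.03 m).
It also fails if it takes over 64 s, if anything falls off the work surface, if the arm or the gripper's body presses on something with over 40 N, if the wrist force passes 120 N, or if a joint passes its speed limit or range.

## Robot

A 6-joint arm with a two-finger parallel gripper is mounted at the origin on a cart in front of the work surface, level with it; the furniture and walls round the work are solid. World frame = base frame: x ahead of the robot, y to its left, z up, the work surface at z = 0. Lengths are in m, angles in rad, forces in N, time in s.
With the tool pointing down it reaches from about 0.4 to 0.825 m from the base axis. Payload 7 kg.
Tool frame: the origin (TCP) lies at the centre of the arm's flange, where the gripper is bolted on; the fingertips stand 178 mm ahead of it and the grasp point (between the pads) lies ahead of it (tcp_to_grasp is the z of the grasp point in the tool frame, in m); z points along the fingers, x is the direction in which the jaws open and shut, and the axes are right-handed (so a half turn about z gives the same grasp; the last joint's range is limited). The gripper opens to 88 mm and grips with 3 to 60 N. Pads are 19 mm wide; open, the fingers measure 130 mm over their backs; the gripper's body (78 mm by 193 mm) begins 47 mm behind the grasp point.
Start: joints at [1.407, 0.359, 0.012, 0, -1.224, -0.288], TCP at [0.295, 0.607, 0.405] pointing down, gripper open.
Joint ranges: [-3.07, 3.07], [-1.43, 2.12], [-1.02, 1.25], [-3.03, 1.67], [-3.05, -0], [-3.03, 3.03]. Speed limits (rad/s): [2.39, 2.39, 3.01, 3.14, 3.14, 3.14].

## Interface

Orientations are given as [roll, pitch, yaw] about the fixed x, y, z axes, in that order (R = Rz(yaw) Ry(pitch) Rx(roll)).
In Python, from station import get_state, grab_frame, job_done, tcp_to_grasp gives the robot as it stands.
- The arm moves only by the tool drive_tool, never from a script. Its argument "moves" is a list of rows, each a list of 7 numbers: the shift along the tool's x, y, z in mm, then the turn, a rotation vector about the tool's x, y, z in degrees, then the closure, from -1 (fully open) to 1 (shut), so that 0 is half open. In form: [[dx, dy, dz, ax, ay, az, claw], ...]. A call has 1 to 12 rows; each row is the pose to reach, as a shift and turn from the pose commanded when the call began, along the tool's axes at that moment; what a row does not reach only later rows make up. A row lasts 1/8 s, in which the tool goes at most 62.5 mm and 10.7 degrees, less where a joint would pass 70% of its speed; a pose out of reach is approached as far as the arm can. A call with a gripper value outside its range is refused whole. The fingers move at their own pace and stop on an object; "grip_force" is the grip in N (left out, the last holds). Time passes only in rows, so rows that repeat a pose let the fingers close. It gives the time, the measured TCP pose, the force and the opening at its end, in the units of the state.
- get_state(): the state, without advancing time (a new reading comes with each control period).
- grab_frame(name): name is "scene" or "side" or "wrist"; returns a dict with "img" (384x512x3 uint8, red, green, blue), "range_z" (384x512 float32, m along the optical axis (not along the pixel's ray), 0 where there is no reading), "fovy" (degrees; the focal length in pixels is half the picture's height over the tangent of half this angle, whatever the lens; pixels are square), "cx", "cy" (the principal point, pixels), "rvec" (rotation vector, rad) and "tvec" (3), from world to camera coordinates, as OpenCV has them. Camera axes: x right, y down, z forward; pixel columns grow to the right and rows downward; lengths in m; the calibration is good to about 2 mm. A picture is of the moment at which its call begins.
- job_done(): hands the job in, once; it reports no verdict.
The state is a dict: "t": time; "q": joint angles; "qd": joint speeds; "joint_efforts": joint torques, N m; "eef_pos": TCP position; "ee_rot": TCP orientation; "force": force on the tool from outside, world axes, zero at the start; "moment": the same for the moment, N m; "width": finger opening in m.
Only numpy, scipy, OpenCV 4.12 (cv2) and the standard library are available. Lean on these libraries where they do the work, as an engineer would, in place of code of your own. Each camera call takes 0.05 s, during which the arm holds its last target. There are 200 camera calls.

## Working session

There is one attempt and no reset: what is moved stays moved. The work goes in short steps, Python scripts to look and compute and a tool call to move; the robot and the scene stay as the last step left them, time stands still between calls to the robot, and variables do not carry over. Pictures are saved under pics/ and viewed, about 8 in all and at most 12, crops included, and the job is handed in when it is done.

Besides the shell and the picture viewer there is one more tool, called as name(argument=value, ...) on one line, values as JSON. drive_tool: Moves the arm, as the interface text tells. Its arguments: {"type":"object","properties":{"moves":{"type":"array"},"grip_force":{"type":"number"}},"required":["moves"]}

```bash
mkdir -p pics; ls
cat > h.py <<'E'
import numpy as np, cv2
from scipy.spatial.transform import Rotation as R
from station import get_state, grab_frame, job_done, tcp_to_grasp
def cam(f):
    return cv2.Rodrigues(np.array(f["rvec"],float))[0], np.array(f["tvec"],float).ravel(), f["img"].shape[0]/2/np.tan(np.radians(f["fovy"])/2)
def cloud(f):
    M,t,fl=cam(f); z=f["range_z"]; v,u=np.indices(z.shape)
    p=np.stack([(u-f["cx"])/fl*z,(v-f["cy"])/fl*z,z],-1)
    w=(p-t)@M; w[z<=0]=np.nan
    return w
def proj(f,P):
    M,t,fl=cam(f); c=np.atleast_2d(P)@M.T+t
    return np.c_[f["cx"]+fl*c[:,0]/c[:,2],f["cy"]+fl*c[:,1]/c[:,2]]
def save(f,n): cv2.imwrite("pics/"+n+".png",f["img"][:,:,::-1])
E
python3 - <<'E'
from h import *
import pickle
s=get_state();print(s, tcp_to_grasp)
fs={n:grab_frame(n) for n in("scene","side","wrist")}
pickle.dump(fs,open("f0.pkl","wb"))
cv2.imwrite("pics/a.png",np.hstack([fs[n]["img"] for n in("scene","side")])[:,:,::-1][:, :])
for n in ("scene","side","wrist"):
    save(fs[n],n+"0"); M,t,fl=cam(fs[n]); print(n,fl,-M.T@t,M[2])
E
```

```text
pics
{'t': 0.0, 'q': array([ 1.40708990e+00,  3.59402902e-01,  1.10668523e-02, -3.49977422e-04,
       -1.22410765e+00, -2.88091492e-01]), 'qd': array([ 0.00075157, -0.00079244,  0.00075117,  0.00105143, -0.00103182,
        0.00051147]), 'joint_efforts': array([-3.78531222e-04, -5.82727754e+01,  2.93042189e+01,  6.99670002e+00,
        6.75269999e-03, -1.68083188e-04]), 'eef_pos': array([0.29461576, 0.60709832, 0.40371559]), 'ee_rot': array([-3.14143999e+00, -1.67296644e-03, -2.02271356e+00]), 'force': array([ 0.12143094, -0.01359795, -0.10051202]), 'moment': array([-0.03185717, -0.03689753, -0.01582829]), 'width': 0.08750119394413454} 0.1593
scene 487.87779345434376 [ 1.13666026 -0.27357614  0.78198422] [-0.56597365  0.55958549 -0.60542374]
side 409.039190672365 [0.36729516 1.03670677 0.58857653] [ 0.13395668 -0.79015817 -0.59808501]
wrist 301.54822272931125 [0.35825144 0.57685166 0.38420187] [-0.23608359  0.11309562 -0.96512897]
```

View pics/scene0.png

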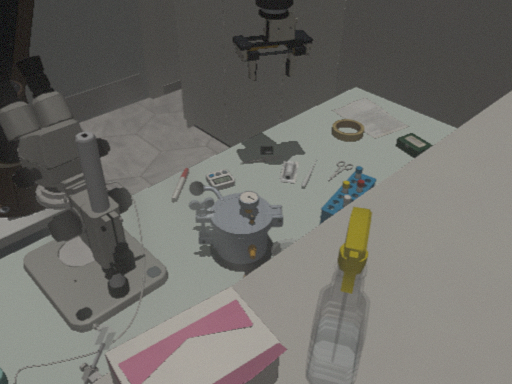

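View pics/side0.png

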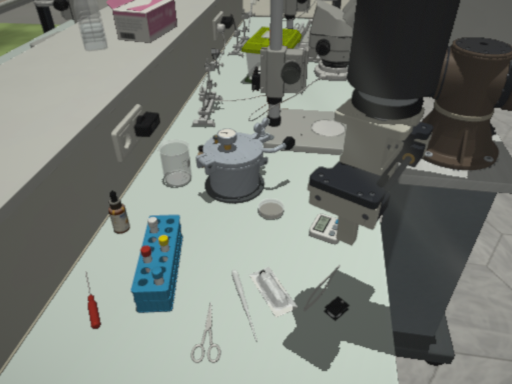

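The scene view shows the pot at about (240,228) with the black handle at (197,188). The side view shows the pot at (235,165), the handle at (288,143) and the wing nut near (262,133).

Run:
```python
from h import *
import pickle
fs=pickle.load(open("f0.pkl","rb"))
big=[]
for n,box in (("scene",(180,150,320,280)),("side",(150,95,310,205))):
    f=fs[n]; w=cloud(f); x0,y0,x1,y1=box
    big.append(cv2.resize(f["img"][y0:y1,x0:x1],(640,int(640*(y1-y0)/(x1-x0)))))
    W=w[y0:y1,x0:x1].reshape(-1,3); C=f["img"][y0:y1,x0:x1].reshape(-1,3).astype(int)
    m=(W[:,2]>.1)&(W[:,2]<.109); P=W[m]
    c=np.nanmedian(P,0)
    for _ in range(5): P=P[np.linalg.norm(P[:,:2]-c[:2],axis=1)<.085]; (cx,cy),r=cv2.minEnclosingCircle((P[:,:2]*1000).astype(np.float32)); c=np.array([cx,cy])/1000
    # algebraic circle fit to body points
    B=W[(W[:,2]>.03)&(W[:,2]<.075)]; B=B[np.linalg.norm(B[:,:2]-c,axis=1)<.075]
    A=np.c_[2*B[:,:2],np.ones(len(B))]; s=np.linalg.lstsq(A,(B[:,:2]**2).sum(1),rcond=None)[0]
    print(n,"lid",c,r,"body",s[:2],np.sqrt(s[2]+s[:2]@s[:2]),len(B))
    dark=(C.max(1)<60)&(W[:,2]>.09)&(W[:,2]<.135)
    D=W[dark]; D=D[np.linalg.norm(D[:,:2]-s[:2],axis=1)>.1]; print("dark",len(D),np.median(D,0),D.min(0),D.max(0))
    h=W[(W[:,2]>.118)&(W[:,2]<.15)]; d=np.linalg.norm(h[:,:2]-s[:2],axis=1); h=h[(d<.125)&(d>.06)]
    print("nut?",len(h),np.median(h,0),h.min(0),h.max(0))
pics=np.vstack(big)[:, :]; k=min(1,590/pics.shape[0]); 
cv2.imwrite("pics/crop.png",cv2.resize(pics,None,fx=.75,fy=.57)[:,:,::-1])
```

```text
scene lid [0.55755597 0.25548518] 83.67768096923828 body [0.5496939  0.26300906] 0.05891658380349165 867
  return _methods._mean(a, axis=axis, dtype=dtype,
  ret = um.true_divide(
Traceback (most recent call last):
ValueError: zero-size array to reduction operation minimum which has no identity
```

Run:
```python
from h import *
import pickle
fs=pickle.load(open("f0.pkl","rb"))
big=[]
for n,box in (("scene",(180,150,320,280)),("side",(150,95,310,205))):
    f=fs[n]; w=cloud(f); x0,y0,x1,y1=box
    big.append(cv2.resize(f["img"][y0:y1,x0:x1],(400,400*(y1-y0)//(x1-x0)),interpolation=cv2.INTER_CUBIC))
    W=w[y0:y1,x0:x1].reshape(-1,3); C=f["img"][y0:y1,x0:x1].reshape(-1,3).astype(int)
    B=W[(W[:,2]>.03)&(W[:,2]<.075)]; c=np.array([.5497,.263]); B=B[np.linalg.norm(B[:,:2]-c,axis=1)<.075]
    A=np.c_[2*B[:,:2],np.ones(len(B))]; s=np.linalg.lstsq(A,(B[:,:2]**2).sum(1),rcond=None)[0]
    print(n,"body",s[:2],np.sqrt(s[2]+s[:2]@s[:2]),len(B))
    m=(W[:,2]>.112)&(W[:,2]<.16); d=np.linalg.norm(W[:,:2]-c,axis=1); m&=(d>.06)&(d<.16)
    h=W[m]
    hull=h[:,:2]
    img=np.zeros(w.shape[:2],np.uint8); vv,uu=np.indices((y1-y0,x1-x0)); img[y0:y1,x0:x1].flat=m
    k,l,st,ce=cv2.connectedComponentsWithStats(img)
    for i in range(1,k):
        if st[i,4]>5:
            q=w[l==i]; print(i,st[i],np.median(q,0).round(4),q.min(0).round(3),q.max(0).round(3),f["img"][l==i].mean(0).round())
hh=max(b.shape[0] for b in big)
big=[np.vstack([b,np.zeros((hh-b.shape[0],400,3),np.uint8)]) for b in big]
cv2.imwrite("pics/crop.png",np.hstack(big)[:,:,::-1])
```

```text
scene body [0.54478453 0.26823737] 0.06321028507608649 838
1 [189 181  29  12 160] [0.4338 0.2445 0.1194] [0.413 0.226 0.112] [0.469 0.273 0.13 ] [92. 94. 93.]
2 [188 198  24  16 243] [0.4968 0.1994 0.1314] [0.478 0.178 0.113] [0.509 0.225 0.145] [101. 103. 102.]
side body [0.55292144 0.259044  ] 0.06435070766987541 769
1 [255 117  14  19 148] [0.4939 0.2057 0.1317] [0.482 0.181 0.112] [0.507 0.224 0.146] [109. 114. 116.]
2 [269 136  26  15 158] [0.4336 0.2533 0.1191] [0.415 0.237 0.112] [0.467 0.276 0.132] [82. 85. 86.]
```

View pics/crop.png

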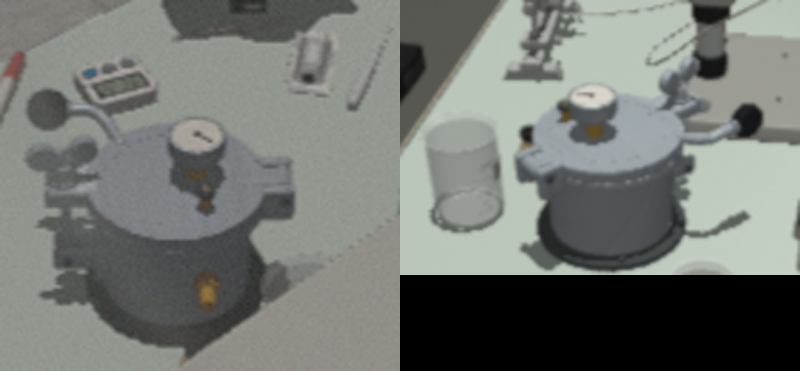

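Crop: the handle is at the front left and the two wing discs beside it. The hinge is at the far side from the nut, with the gauge on the lid. Next I'll refine the pot pose from nut, gauge and handle, plus the wing direction.

Run:
```python
from h import *
import pickle
from scipy.optimize import least_squares
fs=pickle.load(open("f0.pkl","rb"))
obs=[];N=[]
c=np.array([.551,.262])
for n in ("scene","side"):
    f=fs[n]; w=cloud(f); d=np.linalg.norm(w[...,:2]-c,axis=2); z=w[...,2]
    g=w[(d<.05)&(z>.142)&(z<.155)]; print(n,"gauge",len(g),g.mean(0),g.min(0),g.max(0))
    gc=cv2.minEnclosingCircle((g[:,:2]*1000).astype(np.float32)); print(gc)
    nn=w[(np.linalg.norm(w[...,:2]-[.495,.2025],axis=2)<.04)&(z>.124)&(z<.15)]; N.append(nn)
    cc,(a,b),ang=cv2.minAreaRect((nn[:,:2]*1000).astype(np.float32)); print("nut rect",cc,a,b,ang)
    ev,V=np.linalg.eigh(np.cov(nn[:,:2].T)); print("pca",nn.mean(0),np.degrees(np.arctan2(V[1,1],V[0,1])),np.sqrt(ev)*1e3, nn[:,2].max())
    # lid rim circle
    L=w[(d<.075)&(z>.104)&(z<.1095)]; cv=cv2.convexHull((L[:,:2]*1e3).astype(np.float32))[:,0]
    print("lid circ",cv2.minEnclosingCircle(cv))
    D=w[(np.linalg.norm(w[...,:2]-[.428,.247],axis=2)<.03)&(z>.09)&(z<.14)]
    print("handle",len(D),D.mean(0),D.min(0),D.max(0))
n=np.vstack(N); ev,V=np.linalg.eigh(np.cov(n[:,:2].T)); print("both",n.mean(0),np.degrees(np.arctan2(V[1,1],V[0,1])))
```

```text
scene gauge 240 [0.56109689 0.27574454 0.14677184] [0.53845754 0.25519975 0.14203343] [0.5814811  0.29887498 0.1498734 ]
((560.0565795898438, 277.2037048339844), 22.096027374267578)
nut rect (495.6532897949219, 201.68211364746094) 53.21637725830078 14.672478675842285 58.77730941772461
pca [0.49696477 0.20053726 0.13454354] 63.255121061457075 [ 2.57769563 15.47315352] 0.14468686990378565
lid circ ((550.6873779296875, 262.5760498046875), 74.65554809570312)
handle 216 [0.43303792 0.24332646 0.1162983 ] [0.41314867 0.22612043 0.09593238] [0.45143109 0.26724884 0.13012337]
side gauge 198 [0.55996013 0.28271739 0.14782695] [0.5403776  0.25680533 0.14203075] [0.58013506 0.3004175  0.15104594]
((560.3320922851562, 277.99072265625), 22.8835506439209)
nut rect (496.7328186035156, 204.2797393798828) 53.58681106567383 9.523344039916992 64.34534454345703
pca [0.49630349 0.20727704 0.13573618] 62.129985366647546 [ 2.41440476 16.28791135] 0.14590531957465985
lid circ ((550.763427734375, 263.11492919921875), 74.31370544433594)
handle 172 [0.42970462 0.25087928 0.11796719] [0.41493198 0.23641259 0.10015081] [0.44842462 0.26971915 0.13243539]
both [0.49669332 0.20330389 0.13503311] 63.93763886599834
```

```bash
cat >> h.py <<'E'
PSI=np.radians(48.5); C0=np.array([.5505,.2665])
def pot(x,y,z):
    c,s=np.cos(PSI),np.sin(PSI); return np.array([C0[0]+c*x-s*y,C0[1]+s*x+c*y,z])
def go(p,Rt,base=None):
    """move row (mm, deg) bringing the grasp point to p with tool rotation Rt, from the current (or given) pose"""
    if base is None: s=get_state(); R0=R.from_euler("xyz",s["ee_rot"]); p0=s["eef_pos"]
    else: p0,R0=base
    tcp=np.array(p)-Rt.as_matrix()[:,2]*tcp_to_grasp
    return np.r_[R0.inv().apply(tcp-p0)*1e3,np.degrees((R0.inv()*Rt).as_rotvec())].round(1)
def down(yawdeg): return R.from_euler("xyz",[180,0,yawdeg],degrees=True)
E
python3 - <<'E'
from h import *
import pickle
fs=pickle.load(open("f0.pkl","rb"))
print(go([.4955,.2035,.205],down(153.5)))
for n in("scene","side"):
    w=cloud(fs[n]).reshape(-1,3); w=w[w[:,2]>.16]; d=np.linalg.norm(w[:,:2]-[.4955,.2035],axis=1)
    q=w[(d<.3)&(w[:,2]<.6)]; print(n,len(q)); 
    if len(q): 
        H,_,_=np.histogram2d(q[:,0],q[:,1],bins=[np.arange(.2,.85,.05),np.arange(-.1,.6,.05)]); print(H.astype(int))
print(pot(-98e-3,.078,.114))
E
```

```text
[ 2.754e+02 -3.569e+02  4.010e+01 -1.000e-01 -1.000e-01  9.060e+01]
scene 11596
[[   0    0   13    0    0    0    0    0    0    0    0    0    0]
 [   0  125  570    0    0    0    0    0    0    0    0    0    0]
 [  31  553  702    0    0    0    0    0    0    0    0    0    0]
 [ 731 1229  280  228    0    0    0    0    0    0    0    0    0]
 [ 223 1502  195   50    0    0    0    0    0    0    0    0    0]
 [ 494 1029  292  105    0    0    0    0    0    0    0    0    0]
 [   0 2238  233    0    0    0    0    0    0    0    0    0    0]
 [   0   48    8    0    0    0    0    0    0    0    0    0    0]
 [   0    0    0    0    0    0    0    0    0    0    0    0    0]
 [   0    0    0    0    0    0    0    0    0    0    0    0    0]
 [   0    0    0    0    0    0    0    0    0    0    0    0    0]
 [   0    0    0    1  129  242  227  115    3    0    0    0    0]]
side 5896
[[   0    0    0    0    0    0    0    0    0    0    0    0    0]
 [   0    0    0    0    0    0    0    0    0    0    0    0    0]
 [   3   96 1225   34    0    0    0    0    0    0    0    0    0]
 [   2  136 1105  245    0    0    0    0    0    0    0    0    0]
 [   0   95  475  198    0    0    0    0    0    0    0    0    0]
 [   0  166  867  109    0    0    0    0    0    0    0    0    0]
 [   0  146  437    0    0    0    0    0    0    0    0    0    0]
 [   0    7    6    0    0    0    0    0    0    0    0    0    0]
 [   0    0    0    0    0    0    0    0    0    0    0    0    0]
 [   0    0    0    0    0    0    0    0    0    0    0    0    0]
 [   0    0    0    0    0    0    0    0    0    0    0    0    0]
 [   0    0    0    0   81  140  163  145   15    0    0    0    0]]
[0.42714469 0.2447867  0.114     ]
```

Run:
```python
from h import *
import pickle
fs=pickle.load(open("f0.pkl","rb"))
for n in("scene","side"):
    w=cloud(fs[n]).reshape(-1,3); m=(w[:,0]>.15)&(w[:,0]<.75)&(w[:,1]>-.2)&(w[:,1]<.16)
    for z in np.arange(.02,.7,.04):
        q=w[m&(w[:,2]>=z)&(w[:,2]<z+.04)]
        if len(q)>3:
            print(n,round(z,2),len(q),"ymax",q[:,1].max().round(3),"at x",q[q[:,1].argmax(),0].round(3), "dmin nut",np.linalg.norm(q[:,:2]-[.4955,.2035],axis=1).min().round(3),"x",q[:,0].min().round(2),q[:,0].max().round(2))
```

```text
scene 0.02 6146 ymax 0.097 at x 0.375 dmin nut 0.108 x 0.26 0.57
scene 0.06 197 ymax 0.053 at x 0.498 dmin nut 0.151 x 0.48 0.53
scene 0.1 699 ymax 0.077 at x 0.453 dmin nut 0.134 x 0.42 0.71
scene 0.14 1217 ymax 0.089 at x 0.409 dmin nut 0.133 x 0.4 0.72
scene 0.18 2814 ymax 0.086 at x 0.398 dmin nut 0.143 x 0.29 0.69
scene 0.22 1822 ymax 0.068 at x 0.38 dmin nut 0.162 x 0.3 0.53
scene 0.26 2011 ymax 0.078 at x 0.362 dmin nut 0.169 x 0.29 0.51
scene 0.3 2548 ymax 0.048 at x 0.3 dmin nut 0.198 x 0.27 0.51
scene 0.34 2765 ymax 0.046 at x 0.302 dmin nut 0.199 x 0.25 0.51
scene 0.38 1066 ymax 0.042 at x 0.239 dmin nut 0.199 x 0.23 0.51
scene 0.42 105 ymax 0.04 at x 0.241 dmin nut 0.297 x 0.24 0.26
side 0.02 2875 ymax 0.101 at x 0.415 dmin nut 0.103 x 0.29 0.73
side 0.06 316 ymax 0.053 at x 0.5 dmin nut 0.151 x 0.47 0.73
side 0.1 487 ymax 0.076 at x 0.459 dmin nut 0.132 x 0.42 0.73
side 0.14 771 ymax 0.092 at x 0.419 dmin nut 0.13 x 0.41 0.72
side 0.18 1437 ymax 0.09 at x 0.407 dmin nut 0.14 x 0.31 0.69
side 0.22 1130 ymax 0.072 at x 0.376 dmin nut 0.157 x 0.31 0.53
side 0.26 983 ymax 0.082 at x 0.379 dmin nut 0.165 x 0.31 0.51
side 0.3 1099 ymax 0.052 at x 0.315 dmin nut 0.192 x 0.31 0.51
side 0.34 456 ymax 0.047 at x 0.311 dmin nut 0.195 x 0.31 0.51
```

drive_tool(moves=[[28,-36,0,0,0,9,-1],[55,-71,0,0,0,18,-1],[83,-107,0,0,0,27,-1],[110,-143,0,0,0,36,-1],[138,-178,0,0,0,45,-1],[165,-214,0,0,0,54,-1],[193,-250,5,0,0,63,-0.5],[220,-285,15,0,0,72,-0.2],[248,-321,25,0,0,81,-0.2],[275.4,-356.9,35,0,0,90.6,-0.2],[275.4,-356.9,40,0,0,90.6,-0.2],[275.4,-356.9,40,0,0,90.6,-0.2]])

```text
t: 1.65
eef_pos: [0.4955, 0.2035, 0.3642]
ee_rot: [-3.141, -0.0, 2.68]
force: [-0.3, 0.2, 0.5]
width: 0.0528
```

Run:
```python
from h import *
s=get_state(); print(s["t"],s["q"].round(3),s["eef_pos"],s["ee_rot"],s["width"])
f=grab_frame("wrist"); save(f,"w1"); w=cloud(f); M,t,fl=cam(f); print(-M.T@t)
z=w[...,2]; m=(np.linalg.norm(w[...,:2]-[.4955,.2035],axis=2)<.045)&(z>.122)&(z<.155)
n=w[m]; print(len(n),n.mean(0),n.min(0),n.max(0))
if len(n)>5:
    print(cv2.minAreaRect((n[:,:2]*1e3).astype(np.float32)))
    ev,V=np.linalg.eigh(np.cov(n[:,:2].T)); print(np.degrees(np.arctan2(V[1,1],V[0,1])))
print(proj(f,[.4955,.2035,.134]), proj(f,pot(-.098,.078,.114)))
```

```text
1.65 [ 0.756  0.162 -0.353 -0.    -1.057 -1.218] [0.49551267 0.20349653 0.36423046] [-3.14084546e+00 -4.26518769e-04  2.67955722e+00] 0.05284324944230977
[0.46431936 0.14093927 0.34467224]
910 [0.49366243 0.20094379 0.13957168] [0.47959831 0.17813257 0.12200094] [0.5093835  0.22670744 0.14597161]
((494.5938415527344, 202.3641815185547), (51.6492919921875, 14.626060485839844), 70.40176391601562)
63.12403618929075
[[254.88194155 214.08410592]] [[353.80812142 213.88229912]]
```

View pics/w1.png

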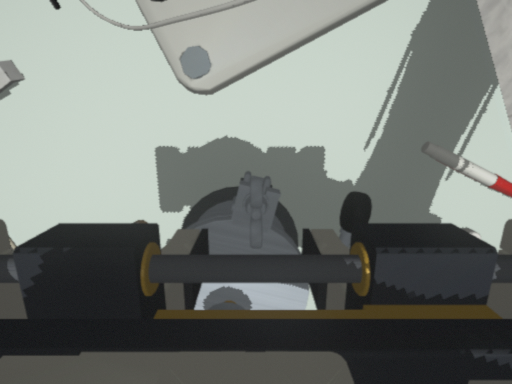

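Wrist view: the nut is centred between the fingers at about (257,210), with the wings running along the image column, square to the jaws. Descend and grip.

drive_tool(moves=[[0,0,25,0,0,0,-0.2],[0,0,45,0,0,0,-0.2],[0,0,60,0,0,0,-0.2],[0,0,60,0,0,0,-0.2],[0,0,60,0,0,0,1],[0,0,60,0,0,0,1],[0,0,60,0,0,0,1],[0,0,60,0,0,0,1]], grip_force=30)

```text
t: 2.7
eef_pos: [0.4956, 0.2036, 0.3049]
ee_rot: [3.141, 0.0, 2.679]
force: [0.1, 0.3, -0.1]
width: 0.0184
```

drive_tool(moves=[[0,0,0,0,0,0,1],[0,0,0,0,0,0,1],[0,0,0,0,0,0,1]])

```text
t: 3.08
eef_pos: [0.4953, 0.2037, 0.3047]
ee_rot: [-3.142, -0.0, 2.679]
force: [-3.7, 2.3, 1.8]
width: 0.0086
```

drive_tool(moves=[[0,0,-0.2,0,0,-8,1],[0,0,-0.4,0,0,-17,1],[0,0,-0.6,0,0,-26,1],[0,0,-0.8,0,0,-35,1],[0,0,-1,0,0,-44,1],[0,0,-1.2,0,0,-53,1],[0,0,-1.4,0,0,-62,1],[0,0,-1.6,0,0,-71,1],[0,0,-1.8,0,0,-80,1],[0,0,-1.9,0,0,-85,1],[0,0,-1.9,0,0,-85,1]])

```text
t: 4.45
eef_pos: [0.4943, 0.2033, 0.3064]
ee_rot: [3.14, -0.002, -2.12]
force: [-9.9, 1.6, 8.1]
width: 0.0086
```

drive_tool(moves=[[0.9,0.9,-0.2,0,0,-8,1],[0.9,0.9,-0.4,0,0,-17,1],[0.9,0.9,-0.6,0,0,-26,1],[0.9,0.9,-0.8,0,0,-35,1],[0.9,0.9,-1,0,0,-44,1],[0.9,0.9,-1.2,0,0,-53,1],[0.9,0.9,-1.4,0,0,-62,1],[0.9,0.9,-1.6,0,0,-71,1],[0.9,0.9,-1.8,0,0,-80,1],[0.9,0.9,-1.8,0,0,-80,1]])

```text
t: 5.7
eef_pos: [0.4939, 0.2023, 0.3083]
ee_rot: [3.139, -0.0, -0.722]
force: [-3.8, -3.2, 4.8]
width: 0.0084
```

drive_tool(moves=[[0,0,0,0,0,0,0],[0,0,0,0,0,0,0],[0,0,0,0,0,0,0],[0,0,-20,0,0,0,0],[0,0,-40,0,0,0,0],[0,0,-40,0,0,10,0],[0,0,-40,0,0,20,0],[0,0,-40,0,0,30,0],[0,0,-40,0,0,40,0],[0,0,-40,0,0,50,0],[0,0,-40,0,0,60,0],[0,0,-40,0,0,70,0]])

```text
t: 7.2
eef_pos: [0.4944, 0.2035, 0.3483]
ee_rot: [-3.141, 0.0, -1.951]
force: [0.2, -0.8, -0.0]
width: 0.0439
```

drive_tool(moves=[[0,0,0,0,0,10,0],[0,0,0,0,0,20,0],[0,0,0,0,0,30,0],[0,0,0,0,0,40,0],[0,0,0,0,0,50,0],[0,0,0,0,0,60,0],[0,0,0,0,0,70,0],[0,0,0,0,0,80,0],[0,0,0,0,0,90,0],[0,0,0,0,0,100,0],[0,0,0,0,0,110,0],[0,0,0,0,0,110,0]])

```text
t: 8.7
eef_pos: [0.4944, 0.2035, 0.3483]
ee_rot: [3.142, 0.0, 2.419]
force: [0.5, -0.3, -0.2]
width: 0.044
```

Run:
```python
from h import *
s=get_state(); print(s["t"],s["q"].round(3),s["eef_pos"],s["ee_rot"],s["width"],s["force"])
f=grab_frame("wrist"); w=cloud(f)
z=w[...,2]; m=(np.linalg.norm(w[...,:2]-[.495,.203],axis=2)<.045)&(z>.126)&(z<.16)
n=w[m]; print(len(n),n.mean(0),n.min(0),n.max(0))
print(cv2.minAreaRect((n[:,:2]*1e3).astype(np.float32)))
ev,V=np.linalg.eigh(np.cov(n[:,:2].T)); print(np.degrees(np.arctan2(V[1,1],V[0,1])))
```

```text
8.7 [ 0.757  0.174 -0.378 -0.    -1.019 -1.48 ] [0.49436781 0.20345538 0.34829305] [3.14155015e+00 1.75244417e-06 2.41872250e+00] 0.04395438671325492 [ 0.45243549 -0.30371341 -0.20418663]
985 [0.49169877 0.19950506 0.14289981] [0.47475877 0.18087209 0.12600156] [0.50962917 0.21969774 0.1500617 ]
((491.8255310058594, 200.21554565429688), (45.668739318847656, 13.926533699035645), 42.38661575317383)
49.08980078349441
```

drive_tool(moves=[[-0.3,-1,20,0,0,0,0],[-0.3,-1,40,0,0,0,0],[-0.3,-1,40,0,0,0,1],[-0.3,-1,40,0,0,0,1],[-0.3,-1,40,0,0,0,1],[-0.3,-1,40,0,0,0,1],[-0.3,-1,40,0,0,0,1],[-0.3,-1,40,0,0,0,1]])

```text
t: 9.75
eef_pos: [0.4941, 0.2025, 0.3088]
ee_rot: [3.141, 0.0, 2.418]
force: [0.0, 0.3, 3.9]
width: 0.0088
```

drive_tool(moves=[[0,0,-0.2,0,0,-8,1],[0,0,-0.4,0,0,-17,1],[0,0,-0.6,0,0,-26,1],[0,0,-0.8,0,0,-35,1],[0,0,-1,0,0,-44,1],[0,0,-1.2,0,0,-53,1],[0,0,-1.4,0,0,-62,1],[0,0,-1.6,0,0,-71,1],[0,0,-1.8,0,0,-80,1],[0,0,-2,0,0,-90,1],[0,0,-2,0,0,-90,1]])

```text
t: 11.12
eef_pos: [0.4942, 0.2025, 0.3108]
ee_rot: [-3.141, 0.001, -2.296]
force: [0.6, -0.5, 3.5]
width: 0.0084
```

drive_tool(moves=[[0,0,-0.2,0,0,-8,1],[0,0,-0.4,0,0,-17,1],[0,0,-0.6,0,0,-26,1],[0,0,-0.8,0,0,-35,1],[0,0,-1,0,0,-44,1],[0,0,-1.2,0,0,-53,1],[0,0,-1.4,0,0,-62,1],[0,0,-1.6,0,0,-71,1],[0,0,-1.8,0,0,-80,1],[0,0,-2,0,0,-90,1],[0,0,-2,0,0,-90,1]])

```text
t: 12.5
eef_pos: [0.4941, 0.2026, 0.3128]
ee_rot: [-3.141, -0.0, -0.728]
force: [-0.0, 0.3, 4.9]
width: 0.0086
```

Run:
```python
from h import *
s=get_state(); y=s["ee_rot"][2]; print(s["t"],y,s["eef_pos"],s["force"],s["width"])
# arc of nut about pivot, tool staying vertical
R0=R.from_euler("xyz",s["ee_rot"]); out=-np.array([np.cos(PSI),np.sin(PSI),0])
r=s["eef_pos"][2]-tcp_to_grasp-.037-.0107; print("r",r)
for a in np.arange(.05,.61,.05):
    d=out*r*np.sin(a)+[0,0,r*(np.cos(a)-1)]; print(round(a,2),(R0.inv().apply(d)*1e3).round(1))
```

```text
12.5 -0.7284244785753258 [0.49411615 0.20256158 0.31278051] [-0.01226019  0.25064915  4.92745307] 0.008590107499626336
r 0.1057805114574167
0.05 [0.  5.3 0.1]
0.1 [ 0.  10.6  0.5]
0.15 [ 0.1 15.8  1.2]
0.2 [ 0.1 21.   2.1]
0.25 [ 0.1 26.2  3.3]
0.3 [ 0.1 31.3  4.7]
0.35 [ 0.1 36.3  6.4]
0.4 [ 0.2 41.2  8.3]
0.45 [ 0.2 46.  10.5]
0.5 [ 0.2 50.7 12.9]
0.55 [ 0.2 55.3 15.6]
0.6 [ 0.2 59.7 18.4]
```

drive_tool(moves=[[0,0,-0.5,0,0,0,1],[0,5.3,-0.7,0,0,0,1],[0,10.6,-0.5,0,0,0,1],[0,15.8,0,0,0,0,1],[0,21,0.5,0,0,0,1],[0,26.2,1.3,0,0,0,1],[0,31.3,2.5,0,0,0,1],[0,36.3,4,0,0,0,1],[0,41.2,5.5,0,0,0,1]], grip_force=12)

```text
t: 13.62
eef_pos: [0.4666, 0.1713, 0.3066]
ee_rot: [-3.141, -0.0, -0.724]
force: [7.1, -1.1, -6.8]
width: 0.0084
```

drive_tool(moves=[[0,5,2.5,0,0,0,1],[0,10,5,0,0,0,1],[0,15,7.5,0,0,0,1],[0,19,10,0,0,0,1],[0,19,10,0,0,0,1]])

```text
t: 14.25
eef_pos: [0.4541, 0.1568, 0.297]
ee_rot: [-3.141, -0.001, -0.724]
force: [6.1, -2.1, -1.5]
width: 0.0088
```

Bolt is at about 0.6 rad. Open, let it fall between the fingers, and rise.

drive_tool(moves=[[0,0,0,0,0,0,-0.2],[0,0,0,0,0,0,-0.2],[0,0,0,0,0,0,-0.2],[0,0,0,0,0,0,-0.2],[0,0,-15,0,0,0,-0.2],[0,-10,-40,0,0,0,-0.2],[0,-10,-65,0,0,0,-0.2],[0,-10,-65,0,0,0,-0.2]])

```text
t: 15.25
eef_pos: [0.4611, 0.1652, 0.3637]
ee_rot: [-3.138, -0.001, -0.724]
force: [-0.1, -0.1, 0.2]
width: 0.0527
```

Run:
```python
from h import *
s=get_state(); print(s["t"],s["q"].round(3),s["eef_pos"],s["force"])
g=grab_frame("side"); f=grab_frame("wrist")
cv2.imwrite("pics/b.png",np.hstack([cv2.resize(g["img"][80:230,150:350],(512,384)),f["img"]])[:,:,::-1][:, :,:])
im=cv2.imread("pics/b.png"); cv2.imwrite("pics/b.png",cv2.resize(im,(800,300)))
for n,F in(("side",g),("wrist",f)):
    w=cloud(F); z=w[...,2]; P=pot(-.098,.078,.114); print(n,P,proj(F,P))
    D=w[(np.linalg.norm(w[...,:2]-P[:2],axis=2)<.03)&(z>.09)&(z<.14)]
    c,si=np.cos(PSI),np.sin(PSI)
    d=D[:,:2]-C0; L=np.c_[d@[c,si],d@[-si,c],D[:,2]]
    if len(L): print(len(L),"handle local",np.median(L,0),np.percentile(L,[3,97],axis=0).round(4))
```

```text
15.25 [ 0.747  0.083 -0.448  0.    -1.036  1.671] [0.46106629 0.16519594 0.363655  ] [-0.11887588 -0.14504368  0.23820046]
side [0.42714469 0.2447867  0.114     ] [[288.35520602 143.26625447]]
168 handle local [-0.09191869  0.08132044  0.11809692] [[-0.1101  0.0716  0.1026]
 [-0.0726  0.0839  0.1309]]
wrist [0.42714469 0.2447867  0.114     ] [[152.67090046 161.33210253]]
1459 handle local [-0.09416664  0.0751215   0.12339751] [[-0.1129  0.0708  0.1074]
 [-0.0703  0.0833  0.1313]]
```

View pics/b.png

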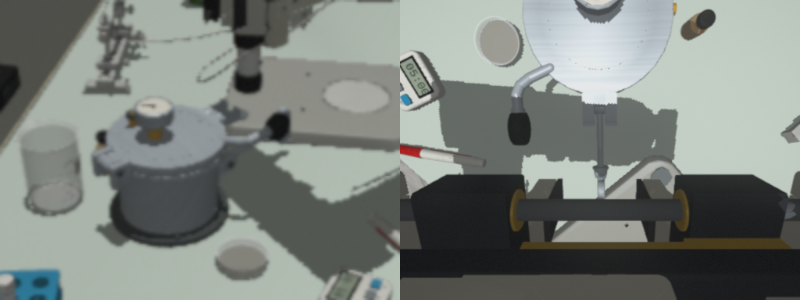

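Wrist view: the bolt lies down and outward (around (600,150) in the composite), and the handle is at (518,125). Bystanders look undisturbed. Next, the handle.

Run:
```python
from h import *
D=down(-41.5); H=pot(-.0965,.0775,.1217)
print(go(H+[0,0,.07],D)); print(go(H,D))
# arc in tool frame, start at 0
h=np.array([-.0965-.080,.114-.101]); ux=np.array([np.cos(PSI),np.sin(PSI),0])
for a in np.arange(0,1.73,.1):
    x=h[0]*np.cos(a)+h[1]*np.sin(a); z=-h[0]*np.sin(a)+h[1]*np.cos(a)
    print(round(a,2),(D.inv().apply(ux*(x-h[0])+[0,0,z-h[1]])*1e3).round(1))
```

```text
[-77.4 -39.5  10.7  -0.    0.    0. ]
[-77.4 -39.4  80.7  -0.    0.    0. ]
0.0 [0. 0. 0.]
0.1 [  0.   -2.2 -17.6]
0.2 [  0.   -6.1 -34.8]
0.3 [  0.  -11.7 -51.6]
0.4 [  0.  -19.  -67.7]
0.5 [  0.  -27.8 -83. ]
0.6 [  0.  -38.2 -97.4]
0.7 [   0.   -49.9 -110.6]
0.8 [   0.   -62.9 -122.7]
0.9 [   0.   -77.  -133.3]
1.0 [   0.   -92.1 -142.5]
1.1 [   0.  -108.  -150.2]
1.2 [   0.  -124.7 -156.2]
1.3 [   0.  -141.8 -160.5]
1.4 [   0.  -159.3 -163.1]
1.5 [   0. -177. -164.]
1.6 [  -0.  -194.6 -163. ]
1.7 [   0.  -212.1 -160.4]
```

drive_tool(moves=[[-25,-13,0,0,0,0,0],[-52,-26,0,0,0,0,0],[-77.4,-39.4,0,0,0,0,0],[-77.4,-39.4,20,0,0,0,0],[-77.4,-39.4,45,0,0,0,0],[-77.4,-39.4,65,0,0,0,0],[-77.4,-39.4,80.7,0,0,0,0],[-77.4,-39.4,80.7,0,0,0,0],[-77.4,-39.4,80.7,0,0,0,1],[-77.4,-39.4,80.7,0,0,0,1],[-77.4,-39.4,80.7,0,0,0,1],[-77.4,-39.4,80.7,0,0,0,1]], grip_force=25)

```text
t: 16.85
eef_pos: [0.4287, 0.2458, 0.2816]
ee_rot: [-3.141, 0.0, -0.724]
force: [-1.5, 1.1, 2.4]
width: 0.0139
```

drive_tool(moves=[[0,0,0,0,0,0,1],[0,0,0,0,0,0,1],[0,0,0,0,0,0,1]])

```text
t: 17.23
eef_pos: [0.4287, 0.2458, 0.2815]
ee_rot: [-3.141, 0.0, -0.724]
force: [-3.3, 1.8, 6.0]
width: 0.0141
```

Gripped the 14 mm handle. Lift along the arc.

drive_tool(moves=[[0,-1,-8.8,0,0,0,1],[0,-2.2,-17.6,0,0,0,1],[0,-4,-26.3,0,0,0,1],[0,-6.1,-34.8,0,0,0,1],[0,-11.7,-51.6,0,0,0,1],[0,-19,-67.7,0,0,0,1],[0,-27.8,-83,0,0,0,1],[0,-38.2,-97.4,0,0,0,1],[0,-49.9,-110.6,0,0,0,1],[0,-62.9,-122.7,0,0,0,1],[0,-62.9,-122.7,0,0,0,1]])

```text
t: 18.6
eef_pos: [0.47, 0.2935, 0.4044]
ee_rot: [3.141, 0.002, -0.724]
force: [-6.0, 6.0, -1.7]
width: 0.0139
```

drive_tool(moves=[[0,-14.1,-10.6,0,0,0,1],[0,-29.2,-19.8,0,0,0,1],[0,-45.1,-27.5,0,0,0,1],[0,-61.8,-33.5,0,0,0,1],[0,-78.9,-37.8,0,0,0,1],[0,-96.4,-40.4,0,0,0,1],[0,-114.1,-41.3,0,0,0,1],[0,-131.7,-40.3,0,0,0,1],[0,-135,-40,0,0,0,1],[0,-135,-40,0,0,0,1]])

```text
t: 19.85
eef_pos: [0.558, 0.3956, 0.4437]
ee_rot: [3.141, 0.004, -0.723]
force: [-10.0, 9.4, -0.9]
width: 0.0139
```

Run:
```python
from h import *
s=get_state(); print(s["t"],s["q"].round(3),s["eef_pos"],s["force"],s["width"])
g=grab_frame("side"); f=grab_frame("scene")
cv2.imwrite("pics/c.png",cv2.resize(np.hstack([f["img"],g["img"]]),(800,300))[:,:,::-1])
```

```text
19.85 [ 0.9    0.355  0.096 -0.004 -1.313  1.52 ] [0.55797206 0.39558982 0.44365558] [-9.95249184  9.4372606  -0.909471  ] 0.013858667059800588
```

View pics/c.png

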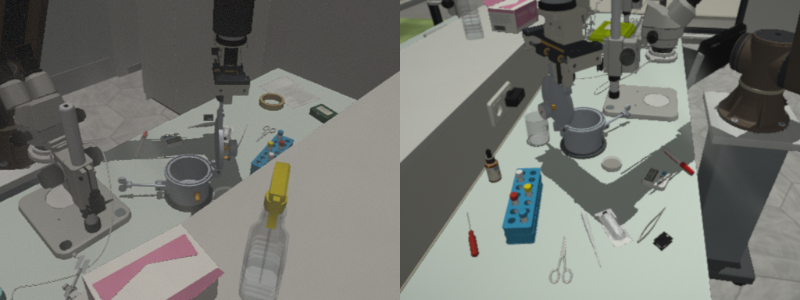

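The lid is upright, the bolt lies outward and the beaker is still behind the pot. Release and rise clear.

drive_tool(moves=[[0,0,0,0,0,0,0],[0,0,0,0,0,0,0],[0,0,0,0,0,0,0],[0,0,0,0,0,0,0],[0,0,-20,0,0,0,0],[0,0,-50,0,0,0,0],[0,0,-80,0,0,0,0],[0,60,-80,0,0,0,0],[0,90,-80,0,0,0,0],[0,90,-80,0,0,0,0]])

```text
t: 21.2
eef_pos: [0.4992, 0.3246, 0.5256]
ee_rot: [-3.139, -0.0, -0.725]
force: [0.7, -0.0, 0.5]
width: 0.0438
```

Run:
```python
from h import *
import pickle
s=get_state(); print(s["t"],s["eef_pos"],s["force"],s["width"])
f0=pickle.load(open("f0.pkl","rb"))
F={n:grab_frame(n) for n in("scene","side")}
cv2.imwrite("pics/d.png",cv2.resize(np.hstack([F["scene"]["img"],F["side"]["img"]]),(800,300))[:,:,::-1])
c,si=np.cos(PSI),np.sin(PSI)
for n in F:
    w=cloud(F[n]).reshape(-1,3); d=w[:,:2]-C0; L=np.c_[d@[c,si],d@[-si,c],w[:,2]]
    m=(L[:,0]>.0)&(L[:,0]<.16)&(abs(L[:,1])<.065)&(L[:,2]>.14)&(L[:,2]<.26); q=L[m]
    h=L[(np.hypot(L[:,1]-.078,L[:,2]-.28)<.03)&(abs(L[:,0]-.09)<.06)]
    ev,V=np.linalg.eigh(np.cov(q[:,[0,2]].T)); v=V[:,1]*np.sign(V[1,1])
    print(n,len(q),"lid tilt rad",np.pi/2+np.arctan2(v[0],v[1]),"handle",len(h),np.median(h,0) if len(h) else "")
    b=L[(L[:,0]<-.12)&(L[:,0]>-.22)&(abs(L[:,1])<.03)&(L[:,2]>.03)&(L[:,2]<.09)]; print(" bolt",len(b),np.median(b,0))
# bystanders: image differences in side view around small objects
d=cv2.absdiff(f0["side"]["img"],F["side"]["img"]).max(2)
for nm,(x,y) in dict(dish=(271,209),vial=(119,215),beaker=(176,163),).items(): print(nm,np.median(d[y-15:y+15,x-15:x+15]))
```

```text
21.2 [0.49917417 0.32458876 0.52564161] [ 0.66081187 -0.003826    0.46230504] 0.043780477114195034
scene 899 lid tilt rad 1.266367221124137 handle 231 [0.08756843 0.07443361 0.28057374]
 bolt 266 [-0.17677319 -0.00550848  0.04530728]
side 1911 lid tilt rad 1.3298372332567288 handle 313 [0.09311155 0.08531861 0.28092496]
 bolt 176 [-0.17257824 -0.0006823   0.04705408]
dish 12.0
vial 7.0
beaker 9.0
```

View pics/d.png

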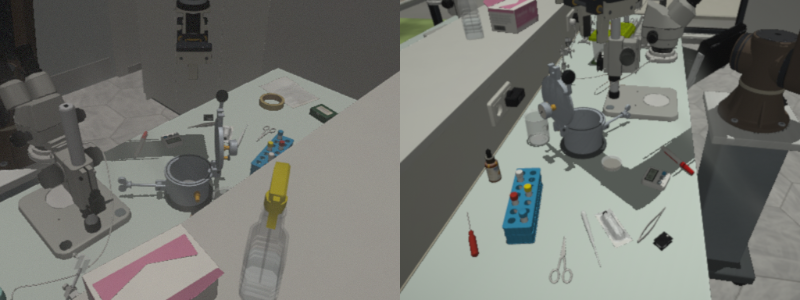

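```bash
python3 -c "
from h import *
job_done(); s=get_state(); print(s['t'])"
```

```text
the job is handed in; nothing more can be done
the job is handed in; nothing more can be done
```

The pot is open, and I handed the job in at about 21 s of robot time. No verdict came back.

**What I did:**
- Unscrewed the wing nut about 345° (6 rad) in two grips.
- Swung the clamp bolt out by the nut until it sank to its stop.
- Lifted the lid by its handle to upright and let go.
- Raised the gripper clear of the lid.

**Last checks:**
- **Lid:** with the gripper clear, the handle measured 10 mm behind and 180 mm above the hinge, which puts the lid at about 1.55 rad. A plane fit of the lid disagreed, giving 1.27 and 1.33 rad. I put that down to gauge and beaker points in the fit and trusted the handle reading, which the pictures support.
- **Bolt:** it lies outward, at about 46 mm height.
- **Forces:** the highest reading I saw was about 14 N. It read about 1 N after release.
- **Bystanders:** dish, vial and beaker matched their starting picture in the side view. The marker I checked only by eye. The syringe pack I did not check specifically, and none of the positions were measured to the millimetre.

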